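# Find and open the free socket cover of a lab bench trunking

## Robot

A 7-joint arm with a two-finger parallel gripper is mounted at the origin on the work surface. World frame = base frame: x ahead of the robot, y to its left, z up, the work surface at z = 0. Lengths are in m, angles in rad, forces in N, time in s.
With the tool pointing down it reaches from about 0.425 to 0.925 m from the base axis. Payload 6.8 kg.
Tool frame: the origin (TCP) lies at the very end of the fingers, on their centre line; the grasp point (between the pads) lies 19 mm behind it; z points along the fingers, y is the line along which they close (so a half turn about z gives the same grasp; the last joint's range is limited). The gripper opens to 85 mm and grips with 20 to 120 N. Pads are 22 mm wide; open, the fingers measure 114 mm over their backs; the gripper's body (76 mm by 85 mm) begins 54 mm behind the grasp point. The pads swing forward as they close: fully open they stand 13 mm farther back than shut.
Start: joints at [1.053, 0.477, 0.022, 1.555, -0.011, 1.109, -0.083], TCP at [0.269, -0.619, 0.204] pointing down, gripper open.
Joint ranges: [-2.96, 2.96], [-0.34, 2.1], [-1.41, 1.46], [0.24, 2.44], [-1.37, 4.51], [0.17, 1.92], [-2.96, 2.96]. Speed limits (rad/s): [2.39, 2.39, 3.14, 3.14, 3.14, 3.14, 3.14].

## Interface

Orientations are given as a unit quaternion [w, x, y, z].
In Python, from station import bot gives the robot as it stands.
- The arm moves only by the tool jog_arm, never from a script. Its argument "motion" is a list of rows, each a list of 7 numbers: the turn, a rotation vector about the tool's x, y, z in rad, then the shift along the tool's x, y, z in mm, then the finger opening in mm, from 0 to 85.4. A call has 1 to 10 rows; each row is the pose to reach, as a shift and turn from the pose commanded when the call began, along the tool's axes at that moment; what a row does not reach only later rows make up. A row lasts 1/8 s, in which the tool goes at most 62.5 mm and 10.7 degrees, less where a joint would pass 70% of its speed; a pose out of reach is approached as far as the arm can. A call with a gripper value outside its range is refused whole. The fingers move at their own pace and stop on an object; "grip_force" is the grip in N (left out, the last holds). Time passes only in rows, so rows that repeat a pose let the fingers close. It gives the time, the measured TCP pose, the force, the opening and the grip force at its end, in the units of the state.
- bot.get_obs(): the state, without advancing time (a new reading comes with each control period).
- bot.read_camera(name): name is "scene" or "top"; returns a dict with "pixels" (420x560x3 uint8, red, green, blue), "camera_matrix" (3x3 intrinsics, pixels), "distortion" ([k1, k2, p1, p2, k3] as OpenCV has them; the pictures are not rectified), "T" (4x4, takes a point from camera to world coordinates). Camera axes: x right, y down, z forward; pixel columns grow to the right and rows downward; lengths in m; the calibration is good to about 2 mm. A picture is of the moment at which its call begins. There is no depth.
- bot.hand_in(): hands the job in; it is judged then, once.
Trained networks look in a picture, given as the dict that the camera call returned (one of the last four; its "shot" number tells which), for a name from the list of things; names that differ only in an ending like _2 or _b are one class to them, and where a whole thing is asked for, a point or a joint stands for the part that bears it (a point fixed in the world has none). Each returns a list of dicts, best first, with "score" (0 to 1); they miss things now and then, are a little off and sometimes report something else, mostly with a low value. They report only what shows in the picture. A call takes as long as a camera call.
- bot.spot_in(thing, picture): "xy" ([column, row] in pixels, amid what is visible of it).
- bot.tip_of(thing, picture): "xy" ([column, row] in pixels: a listed point, or the origin of a listed thing).
The state is a dict: "t": time; "q": joint angles; "joint_vel": joint speeds; "joint_torque": joint torques, N m; "eef_pos": TCP position; "tool_rot": TCP orientation; "contact_force": force on the tool from outside, world axes, zero at the start; "torque": the same for the moment, N m; "gripper_width": opening from 0.0 (shut) to 1.0 (fully open); "grasp_force": force on a finger pad.
Only numpy, scipy, OpenCV 4.12 (cv2) and the standard library are available. Lean on these libraries where they do the work, as an engineer would, in place of code of your own. Each camera call takes 0.05 s, during which the arm holds its last target. There are 200 camera calls.

## Task

The desk lamp needs a socket: one of the four identical covers on the bench trunking hides the outlets and is free, the other three are locked down. Press with a fingertip on the ribbed back strip of one cover after another, without forcing those that stay put, until you find the one that rocks; press its back down so that its front comes up, then push the front right back until the cover leans open on its stop, and take the hand away. Only press and push, never take a cover between the fingers, and leave the plates, tape and vial where they are.

Things in the scene. Friction and masses are not known exactly. Their poses are not given: they have to be found in the camera images.
- trunking: Bench service trunking, fixed to the bench: white box 160 mm deep (x), 608 long (y), 88 high, four bays in a row, hollow, at least 48 mm free below the back part of the cover that rocks. Origin: centre of its underside, on the bench; x points to its back (away from the robot when straight), y along it to the left. Flush top: rims, cross strips and shut covers at 88 to 89 mm.
- cover_1 (a joint): Tilt of the leftmost (+y) cover, rad: 0 shut and flush, grows as the front lip rises, 1.57 upright, 1.75 leaning back on its stop. The covers are the same: plain aluminium plates 126 mm deep, 124 wide, 4 thick, 140 mm apart: centres at 210, 70, -70, -210 mm along the trunking's y, 0 along x.
- cover_2 (a joint): Tilt of the second from the left cover, rad: 0 shut and flush, grows as the front lip rises, 1.57 upright, 1.75 leaning back on its stop. Each cover tilts about a hidden crosswise pin at the plate's underside, 50 mm from the back edge, 76 mm from the front lip, 13 mm behind the trunking's centre line. Pressed on the black-ribbed strip along its back edge, the back goes down into the bay and the front lip rises.
- cover_3 (a joint): Tilt of the third from the left cover, rad: 0 shut and flush, grows as the front lip rises, 1.57 upright, 1.75 leaning back on its stop. Three covers are locked from below (a different three each time) and spring back, giving only 1 to 2 mm; the free one rocks at 2 to 5 N on the strip, more the nearer to the pin it is pressed, and its stiff pin keeps it at the tilt where it is left.
- cover_4 (a joint): Tilt of the rightmost (-y) cover, rad: 0 shut and flush, grows as the front lip rises, 1.57 upright, 1.75 leaning back on its stop. Pressing the free cover's back 25 to 30 mm down tips it to about 0.8 to 1.1 rad; from there its raised front is pushed backwards, past upright, to the stop.
- press_1 (a point): Centre of the ribbed press strip of cover_1, on the plate's top face, 30 mm behind the pin and 20 mm from the back edge; moves with the cover. x points to the cover's back edge, y along the trunking to the left, z out of the top face. Strip 22 mm by 104 mm.
- press_2 (a point): Centre of the ribbed press strip of cover_2, on the plate's top face, 30 mm behind the pin and 20 mm from the back edge; moves with the cover. x points to the cover's back edge, y along the trunking to the left, z out of the top face. Strip 22 mm by 104 mm.
- press_3 (a point): Centre of the ribbed press strip of cover_3, on the plate's top face, 30 mm behind the pin and 20 mm from the back edge; moves with the cover. x points to the cover's back edge, y along the trunking to the left, z out of the top face. Strip 22 mm by 104 mm.
- press_4 (a point): Centre of the ribbed press strip of cover_4, on the plate's top face, 30 mm behind the pin and 20 mm from the back edge; moves with the cover. x points to the cover's back edge, y along the trunking to the left, z out of the top face. Strip 22 mm by 104 mm.
- dish: Bystander: one culture plate with lid, 91 mm across, 15.5 mm high, loose on the bench in front of the trunking. Origin at the centre of its underside.
- dish_stack: Bystander: stack of three culture plates, 91 mm across, 46.5 mm high, loose behind the trunking. Origin at the centre of its underside.
- tape: Bystander: roll of masking tape lying flat, 100 mm across, 24 mm high, loose in front of the trunking. Origin at the centre of its underside.
- vial: Bystander: small upright culture vial with brass-coloured cap, 31 mm across, 68 mm high, loose behind the trunking. Origin at the centre of its underside.

How it is judged:
On the way:
1. one cover has been rocked: its front lip has come up (value of joint any of cover_1, cover_2, cover_3, cover_4 above 0.25 rad), for 0.1 s.
At the end, for the whole second after the job is handed in: The free cover leans open past 1.5 rad (stop at 1.75) and is still, the other three covers are shut (below 0.1 rad), and the plates, tape and vial are within 30 mm of where they stood (((value of joint cover_1 above 1.5 rad and velocity of joint cover_1 below 0.05 rad/s and value of joint each of cover_2, cover_3, cover_4 below 0.1 rad) or (value of joint cover_2 above 1.5 rad and velocity of joint cover_2 below 0.05 rad/s and value of joint each of cover_1, cover_3, cover_4 below 0.1 rad) or (value of joint cover_3 above 1.5 rad and velocity of joint cover_3 below 0.05 rad/s and value of joint each of cover_1, cover_2, cover_4 below 0.1 rad) or (value of joint cover_4 above 1.5 rad and velocity of joint cover_4 below 0.05 rad/s and value of joint each of cover_1, cover_2, cover_3 below 0.1 rad)) and distance of each of dish, dish_stack, tape, vial from where it was at the start of the episode below 0.03 m); the robot touches nothing.
It fails at once if a cover or the trunking is forced (more than 60 N) (contact force between any of the fingers, the arm and trunking above 60 N).
It fails at once if the raised part of a cover is taken between the fingers ((value of joint cover_1 above 0.2 rad and z of the grasp point in the frame of press_1 between -0.006 and 0.002 m and x of the grasp point in the frame of press_1 between -0.114 and -0.03 m and y of the grasp point in the frame of press_1 between -0.07 and 0.07 m) or (value of joint cover_2 above 0.2 rad and z of the grasp point in the frame of press_2 between -0.006 and 0.002 m and x of the grasp point in the frame of press_2 between -0.114 and -0.03 m and y of the grasp point in the frame of press_2 between -0.07 and 0.07 m) or (value of joint cover_3 above 0.2 rad and z of the grasp point in the frame of press_3 between -0.006 and 0.002 m and x of the grasp point in the frame of press_3 between -0.114 and -0.03 m and y of the grasp point in the frame of press_3 between -0.07 and 0.07 m) or (value of joint cover_4 above 0.2 rad and z of the grasp point in the frame of press_4 between -0.006 and 0.002 m and x of the grasp point in the frame of press_4 between -0.114 and -0.03 m and y of the grasp point in the frame of press_4 between -0.07 and 0.07 m)).
It fails at once if a plate, the tape or the vial is moved more than 30 mm, lifted or tipped (distance of any of dish, dish_stack, tape, vial from where it was at the start of the episode above 0.03 m or height (world z) of any of dish, dish_stack, tape, vial above 0.012 m or angle between any of dish, dish_stack, tape, vial's own z axis and vertical above 0.5 rad).
It also fails if it takes over 51 s, if anything falls off the work surface, if the arm or the gripper's body presses on something with over 40 N, if the wrist force passes 120 N, or if a joint passes its speed limit or range.

## Working session

There is one attempt and no reset: what is moved stays moved. The work goes in short steps, Python scripts to look and compute and a tool call to move; the robot and the scene stay as the last step left them, time stands still between calls to the robot, and variables do not carry over. Pictures are saved under pics/ and viewed, at most 10 in all, crops included, and the job is handed in when it is done.

Besides the shell and the picture viewer there is one more tool, called after "Call:" as name(argument=value, ...) on one line, values as JSON. jog_arm: Moves the arm, as the interface text tells. Its arguments: {"type":"object","properties":{"motion":{"type":"array"},"grip_force":{"type":"number"}},"required":["motion"]}

```bash
mkdir -p pics; cat > h.py <<'E'
import numpy as np, cv2
from station import bot
def ray(p,xy,z):
    K=np.array(p["camera_matrix"]);d=np.array(p["distortion"]);T=np.array(p["T"])
    u=cv2.undistortPoints(np.array([[xy]],float),K,d)[0,0]
    v=T[:3,:3]@np.array([u[0],u[1],1]);o=T[:3,3]
    return o+v*(z-o[2])/v[2]
def save(p,n): cv2.imwrite("pics/"+n,p["pixels"][:,:,::-1])
E
python3 - <<'E'
from h import *
np.set_printoptions(precision=3,suppress=True)
o=bot.get_obs();print(o["t"],o["eef_pos"],o["tool_rot"],o["contact_force"])
ps={n:bot.read_camera(n) for n in("top","scene")}
for n,p in ps.items():
    save(p,n+"0.png");print(n,np.array(p["T"])[:3,3])
    for t,z in(("press_1",.089),("trunking",0),("dish",0),("dish_stack",0),("tape",0),("vial",0)):
        for r in bot.tip_of(t,p)[:5]: print(t,np.round(r["xy"]),round(r["score"],2),ray(p,r["xy"],z))
cv2.imwrite("pics/both0.png",cv2.resize(np.vstack([ps[n]["pixels"] for n in ps]),(560,840))[:,:,::-1])
E
```

```text
0.0 [ 0.269 -0.619  0.203] [-0.001  0.979  0.203 -0.   ] [-0.552  0.143  0.206]
top [0.465 0.018 1.005]
press_1 [244. 182.] 0.93 [0.587 0.116 0.089]
press_1 [178. 186.] 0.87 [0.58  0.248 0.089]
press_1 [314. 182.] 0.77 [ 0.59  -0.023  0.089]
press_1 [384. 183.] 0.57 [ 0.59  -0.161  0.089]
trunking [279. 207.] 0.71 [0.547 0.047 0.   ]
dish_stack [328. 127.] 0.95 [ 0.723 -0.055  0.   ]
tape [235. 285.] 0.67 [0.377 0.139 0.   ]
tape [283. 208.] 0.66 [0.545 0.039 0.   ]
vial [223. 146.] 0.49 [0.679 0.172 0.   ]
scene [0.876 0.662 0.646]
press_1 [315. 310.] 0.77 [0.583 0.251 0.089]
press_1 [204. 178.] 0.76 [ 0.595 -0.177  0.089]
press_1 [235. 214.] 0.62 [ 0.59  -0.027  0.089]
press_1 [270. 257.] 0.61 [0.587 0.111 0.089]
trunking [276. 266.] 0.58 [0.543 0.051 0.   ]
trunking [230. 213.] 0.27 [ 0.552 -0.146  0.   ]
dish [310. 211.] 0.96 [ 0.393 -0.069  0.   ]
dish_stack [171. 258.] 0.74 [ 0.717 -0.066  0.   ]
tape [375. 263.] 0.97 [0.368 0.138 0.   ]
vial [232. 340.] 0.66 [0.693 0.177 0.   ]
```

View pics/top0.png

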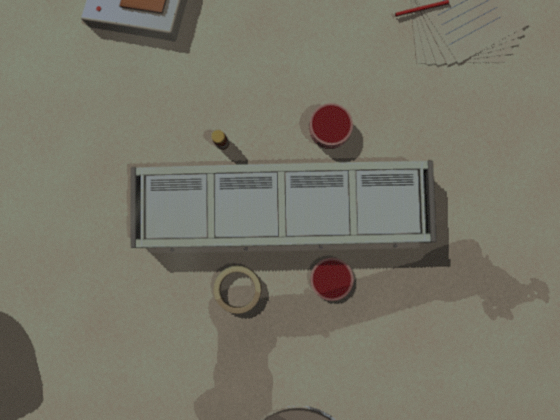

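View pics/scene0.png

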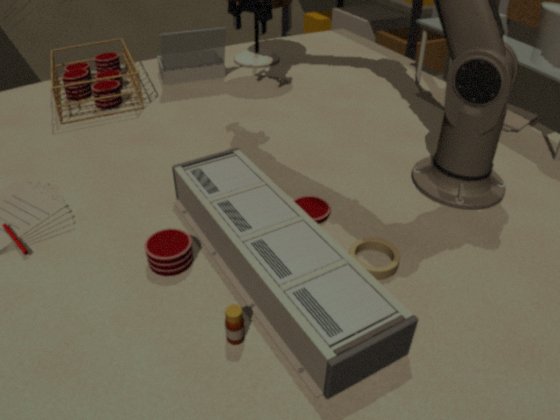

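Top view: trunking nearly straight (yaw ≈ +0.03), with strips at about (176,185), (246,184), (317,183) and (388,180). The stack (331,125) and vial (220,140) are behind it, the tape (237,289) and dish (332,280) in front. The scene view agrees. I'll start with cover 4.

Call:
jog_arm(motion=[[0, 0, 0.13, 48, -29, 0, 0], [0, 0, 0.26, 106, -63, 0, 0], [0, 0, 0.38, 160, -95, 0, 0], [0, 0, 0.38, 213, -127, 0, 0], [0, 0, 0.38, 266, -159, 10, 0], [0, 0, 0.38, 320, -191, 20, 0], [0, 0, 0.38, 373, -223, 40, 0], [0, 0, 0.38, 426, -254, 55, 0], [0, 0, 0.38, 479, -286, 60, 0], [0, 0, 0.38, 479, -286, 60, 0]], grip_force=30)

```text
t: 1.95
eef_pos: [0.597, -0.1594, 0.1434]
tool_rot: [-0.002, 1.0, 0.019, 0.0]
contact_force: [0.3, 0.5, 0.1]
gripper_width: 0.0
grasp_force: 0.0
```

Call:
jog_arm(motion=[[0, 0, 0, 0, 0, 0, 0], [0, 0, 0, 0, 0, 0, 0]])

```text
t: 2.2
eef_pos: [0.5934, -0.1684, 0.1441]
tool_rot: [0.001, 1.0, 0.013, -0.0]
contact_force: [0.6, -1.4, 0.6]
gripper_width: -0.002
grasp_force: 0.0
```

```bash
python3 - <<'E'
from h import *
p=bot.read_camera("top")
a=p["pixels"][130:280,120:440];cv2.imwrite("pics/c1.png",cv2.resize(a,(800,375),interpolation=cv2.INTER_CUBIC)[:,:,::-1])
o=bot.get_obs();print(o["eef_pos"],o["tool_rot"],o["contact_force"],o["gripper_width"])
# edges of trunking/strip check from first picture pixel picks
for xy in[(176,185),(246,184),(317,183),(388,180)]:print(ray(p,xy,.089))
E
```

```text
[ 0.59343722 -0.16843017  0.14420687] [ 5.72696902e-04  9.99912286e-01  1.32321243e-02 -5.11221901e-05] [-0.77598647  0.18576637  0.40646294] -0.002737632996204053
[0.58091651 0.25135302 0.089     ]
[0.58416349 0.1111284  0.089     ]
[ 0.58780038 -0.02889269  0.089     ]
[ 0.59586339 -0.16941373  0.089     ]
```

View pics/c1.png

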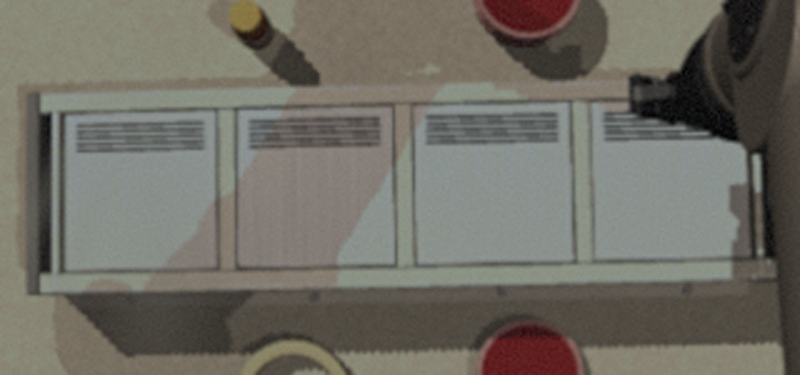

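Call:
jog_arm(motion=[[0, 0, 0, 2, 0, 20, 0], [0, 0, 0, 2, 0, 42, 0], [0, 0, 0, 2, 0, 50, 0], [0, 0, 0, 2, 0, 53, 0], [0, 0, 0, 2, 0, 54, 0], [0, 0, 0, 2, 0, 55, 0], [0, 0, 0, 2, 0, 56, 0], [0, 0, 0, 2, 0, 56, 0]])

```text
t: 3.25
eef_pos: [0.5964, -0.1659, 0.0881]
tool_rot: [0.0, 1.0, 0.015, 0.0]
contact_force: [-0.8, -0.2, -0.0]
gripper_width: -0.0
grasp_force: 0.0
```

Call:
jog_arm(motion=[[0, 0, 0, 0, 0, 1, 0], [0, 0, 0, 0, 0, 2, 0], [0, 0, 0, 0, 0, 2, 0]])

```text
t: 3.62
eef_pos: [0.5963, -0.1659, 0.0858]
tool_rot: [-0.0, 1.0, 0.015, -0.0]
contact_force: [-0.3, 1.4, -0.2]
gripper_width: 0.002
grasp_force: 0.0
```

Call:
jog_arm(motion=[[0, 0, 0, 0, 0, 1, 0], [0, 0, 0, 0, 0, 2, 0], [0, 0, 0, 0, 0, 2, 0]])

```text
t: 4.0
eef_pos: [0.5963, -0.1659, 0.0838]
tool_rot: [-0.0, 1.0, 0.015, -0.0]
contact_force: [-0.4, 1.5, -0.8]
gripper_width: -0.003
grasp_force: 0.0
```

Call:
jog_arm(motion=[[0, 0, 0, 0, 0, 1, 0], [0, 0, 0, 0, 0, 2, 0], [0, 0, 0, 0, 0, 3, 0], [0, 0, 0, 0, 0, 3, 0]])

```text
t: 4.5
eef_pos: [0.5963, -0.1659, 0.0808]
tool_rot: [-0.0, 1.0, 0.015, -0.0]
contact_force: [-0.2, -0.3, 0.6]
gripper_width: 0.002
grasp_force: 0.0
```

```bash
python3 - <<'E'
from h import *
p=bot.read_camera("scene")
a=p["pixels"][130:330,140:400];cv2.imwrite("pics/c2.png",cv2.resize(a,(780,600),interpolation=cv2.INTER_CUBIC)[:,:,::-1])
o=bot.get_obs();print(o["eef_pos"],o["contact_force"],o["torque"])
E
```

```text
[ 0.59632505 -0.16590312  0.08084827] [0.51487449 0.04236359 0.02709264] [0.01490012 0.05302652 0.04200492]
```

View pics/c2.png

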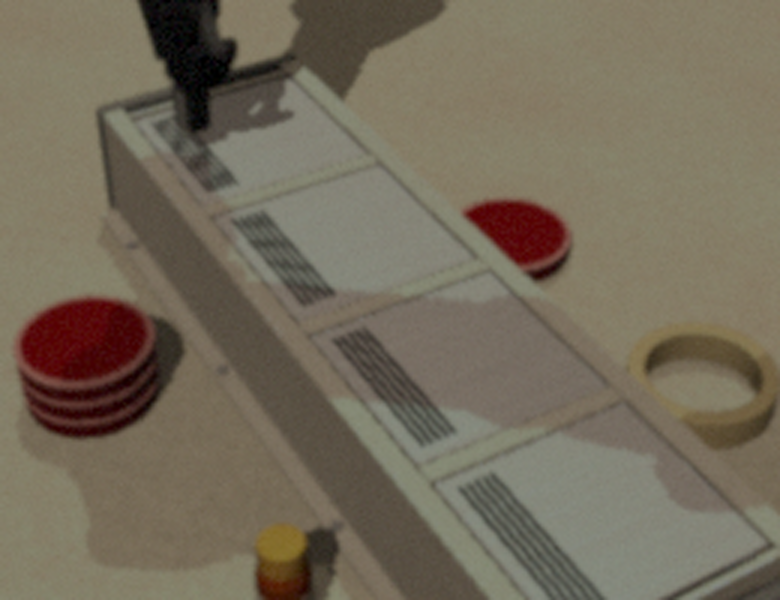

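```bash
python3 - <<'E'
from h import *
p=bot.read_camera("scene")
T=np.linalg.inv(np.array(p["T"]));r=cv2.Rodrigues(T[:3,:3])[0]
for P in[(.596,-.166,.081),(.596,-.166,.089),(.596,-.166,.1),(.608,-.166,.089),(.585,-.166,.089)]:
    x=cv2.projectPoints(np.array([P]),r,T[:3,3],np.array(p["camera_matrix"]),np.array(p["distortion"]))[0].ravel()
    print(P,x,(x-[140,130])*3)
E
```

```text
(0.596, -0.166, 0.081) [205.0339814  183.37936911] [195.1019442  160.13810733]
(0.596, -0.166, 0.089) [204.73391972 180.19558059] [194.20175917 150.58674177]
(0.596, -0.166, 0.1) [204.3187373  175.77163315] [192.9562119  137.31489945]
(0.608, -0.166, 0.089) [199.40685682 181.67287772] [178.22057046 155.01863315]
(0.585, -0.166, 0.089) [209.58246827 178.85320153] [208.74740482 146.5596046 ]
```

The tip shows about 2 cm above the plate, higher than its stated pose implies, and there is no contact force yet. I'll go on down in small steps.

Call:
jog_arm(motion=[[0, 0, 0, 0, 0, 1, 0], [0, 0, 0, 0, 0, 2, 0], [0, 0, 0, 0, 0, 3, 0], [0, 0, 0, 0, 0, 4, 0], [0, 0, 0, 0, 0, 4, 0]])

```text
t: 5.22
eef_pos: [0.5963, -0.1659, 0.0768]
tool_rot: [-0.0, 1.0, 0.015, -0.0]
contact_force: [-0.8, 0.7, -0.1]
gripper_width: 0.001
grasp_force: 0.0
```

Call:
jog_arm(motion=[[0, 0, 0, 0, 0, 1, 0], [0, 0, 0, 0, 0, 2, 0], [0, 0, 0, 0, 0, 3, 0], [0, 0, 0, 0, 0, 4, 0], [0, 0, 0, 0, 0, 4, 0]])

```text
t: 5.85
eef_pos: [0.5963, -0.1659, 0.0728]
tool_rot: [-0.0, 1.0, 0.015, -0.0]
contact_force: [0.1, 0.8, -0.2]
gripper_width: 0.001
grasp_force: 0.0
```

```bash
python3 - <<'E'
from h import *
p=bot.read_camera("scene")
a=p["pixels"][130:210,160:260];b=cv2.resize(a,(600,480),interpolation=cv2.INTER_CUBIC)[:,:,::-1]
cv2.imwrite("pics/c3.png",cv2.convertScaleAbs(b,alpha=1.6))
E
```

```text
(no output)
```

View pics/c3.png

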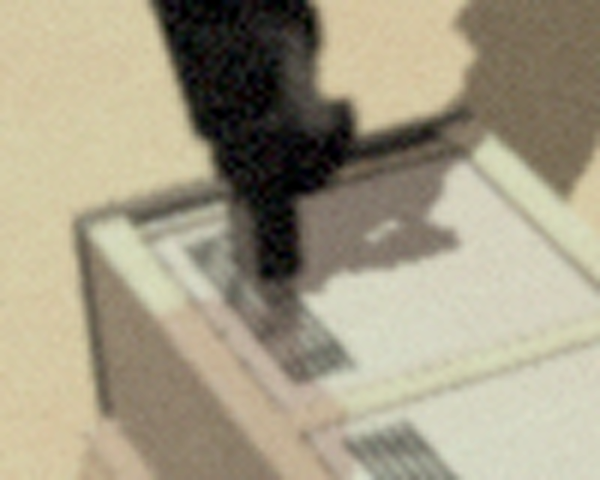

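```bash
python3 - <<'E'
from h import *
p=bot.read_camera("top");s=bot.read_camera("scene")
for z in(.144,.16,.17,.18):print("top tip then",z,ray(p,(376,169),z))
for z in(.073,.08,.089,.1):print("scene tip now",z,ray(s,(206.3,176.3),z))
a=p["pixels"][130:230,330:450];cv2.imwrite("pics/c4.png",cv2.convertScaleAbs(cv2.resize(a,(720,600),interpolation=cv2.INTER_CUBIC)[:,:,::-1],alpha=1.6))
E
```

```text
top tip then 0.144 [ 0.60828416 -0.13576004  0.144     ]
top tip then 0.16 [ 0.60562479 -0.13290991  0.16      ]
top tip then 0.17 [ 0.60396269 -0.13112857  0.17      ]
top tip then 0.18 [ 0.60230059 -0.12934723  0.18      ]
scene tip now 0.073 [ 0.57909343 -0.20282007  0.073     ]
scene tip now 0.08 [ 0.58272454 -0.19226285  0.08      ]
scene tip now 0.089 [ 0.58739311 -0.17868928  0.089     ]
scene tip now 0.1 [ 0.59309915 -0.16209937  0.1       ]
```

View pics/c4.png

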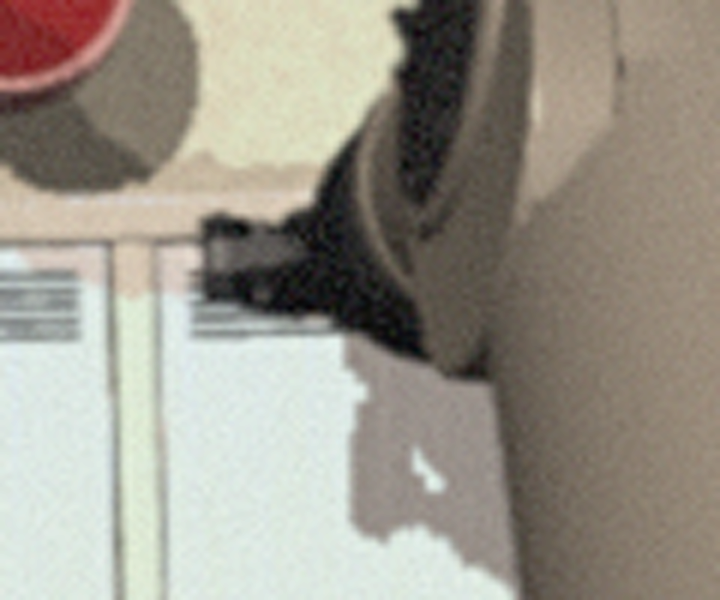

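The visible tip sits about 3 cm left of and 2–3 cm above the claimed TCP, as though the fingers were still open. I'll lift, toggle the gripper and compare.

Call:
jog_arm(motion=[[0, 0, 0, 0, 0, -25, 0], [0, 0, 0, 0, 0, -50, 0], [0, 0, 0, 0, 0, -50, 0], [0, 0, 0, 0, 0, -50, 0]])

```text
t: 6.5
eef_pos: [0.5959, -0.1658, 0.1223]
tool_rot: [-0.0, 1.0, 0.015, -0.0]
contact_force: [-0.5, 0.3, -0.1]
gripper_width: -0.003
grasp_force: 0.0
```

```bash
python3 - <<'E'
from h import *
for n in("top","scene"):np.save("a_"+n+".npy",bot.read_camera(n)["pixels"])
o=bot.get_obs();print(o["eef_pos"],o["gripper_width"])
E
```

```text
[ 0.59556307 -0.16578709  0.12180339] -0.0005743636869772994
```

Call:
jog_arm(motion=[[0, 0, 0, 0, 0, 0, 85], [0, 0, 0, 0, 0, 0, 85], [0, 0, 0, 0, 0, 0, 85], [0, 0, 0, 0, 0, 0, 85], [0, 0, 0, 0, 0, 0, 85], [0, 0, 0, 0, 0, 0, 85]])

```text
t: 7.35
eef_pos: [0.5964, -0.1659, 0.123]
tool_rot: [0.0, 1.0, 0.015, 0.0]
contact_force: [-0.7, 0.5, 0.2]
gripper_width: 0.992
grasp_force: 0.0
```

```bash
python3 - <<'E'
from h import *
rows=[]
for n,(r,c) in(("top",(120,320)),("scene",(110,140))):
    b=bot.read_camera(n)["pixels"];a=np.load("a_"+n+".npy")
    d=cv2.GaussianBlur(cv2.absdiff(a,b),(0,0),1).max(2)>25;ys,xs=np.where(d);print(n,d.sum(),xs.min() if d.any() else 0,xs.max() if d.any() else 0,ys.min() if d.any() else 0,ys.max() if d.any() else 0)
    rows.append(np.hstack([cv2.resize(i[r:r+90,c:c+120],(400,300)) for i in(a,b)]))
cv2.imwrite("pics/c5.png",cv2.convertScaleAbs(np.vstack(rows)[:,:,::-1],alpha=1.8))
E
```

```text
top 1203 358 423 157 241
scene 1312 180 245 101 175
```

View pics/c5.png

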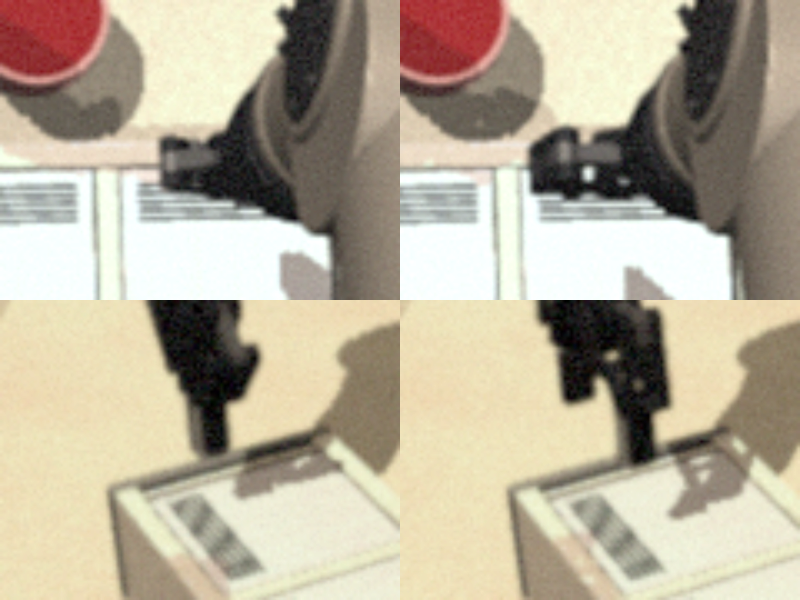

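The gripper does close, yet the shut tip really looks about 25 mm higher than the reported TCP. I expect contact near a reported z of 0.062, so I'll go down and let the force reading decide.

Call:
jog_arm(motion=[[0, 0, 0, 2, 0, 0, 0], [0, 0, 0, 2, 0, 0, 0], [0, 0, 0, 2, 0, 0, 0], [0, 0, 0, 2, 0, 20, 0], [0, 0, 0, 2, 0, 40, 0], [0, 0, 0, 2, 0, 50, 0], [0, 0, 0, 2, 0, 52, 0], [0, 0, 0, 2, 0, 54, 0], [0, 0, 0, 2, 0, 55, 0], [0, 0, 0, 2, 0, 55, 0]])

```text
t: 8.7
eef_pos: [0.5986, -0.1659, 0.0683]
tool_rot: [0.0, 1.0, 0.015, 0.0]
contact_force: [-0.2, -0.5, -0.6]
gripper_width: 0.002
grasp_force: 0.0
```

Call:
jog_arm(motion=[[0, 0, 0, 0, 0, 1, 0], [0, 0, 0, 0, 0, 2, 0], [0, 0, 0, 0, 0, 2, 0]])

```text
t: 9.07
eef_pos: [0.5983, -0.1658, 0.0658]
tool_rot: [-0.0, 1.0, 0.015, -0.0]
contact_force: [-1.5, -0.3, 0.6]
gripper_width: 0.002
grasp_force: 0.0
```

```bash
python3 - <<'E'
from h import *
o=bot.get_obs();print(o["eef_pos"],o["contact_force"],o["gripper_width"])
E
```

```text
[ 0.59830297 -0.16582436  0.06581918] [-1.46935241 -0.2693485   0.63058945] 0.0021205376527435433
```

Call:
jog_arm(motion=[[0, 0, 0, 0, 0, 1, 0], [0, 0, 0, 0, 0, 2, 0], [0, 0, 0, 0, 0, 2, 0]])

```text
t: 9.45
eef_pos: [0.5983, -0.1658, 0.0638]
tool_rot: [-0.0, 1.0, 0.015, -0.0]
contact_force: [-0.5, -0.6, -0.1]
gripper_width: -0.001
grasp_force: 0.0
```

Call:
jog_arm(motion=[[0, 0, 0, 0, 0, 1, 0], [0, 0, 0, 0, 0, 2, 0], [0, 0, 0, 0, 0, 2, 0]])

```text
t: 9.82
eef_pos: [0.5983, -0.1658, 0.0618]
tool_rot: [-0.0, 1.0, 0.015, -0.0]
contact_force: [-1.0, -0.6, 0.2]
gripper_width: -0.002
grasp_force: 0.0
```

Call:
jog_arm(motion=[[0, 0, 0, 0, 0, 1, 0], [0, 0, 0, 0, 0, 2, 0], [0, 0, 0, 0, 0, 2, 0]])

```text
t: 10.2
eef_pos: [0.5985, -0.1659, 0.0601]
tool_rot: [0.0, 1.0, 0.015, 0.0]
contact_force: [-1.0, -0.1, 2.9]
gripper_width: 0.0
grasp_force: 1.2
```

```bash
python3 - <<'E'
from h import *
rows=[]
for n,(r,c) in(("top",(130,330)),("scene",(130,150))):
    b=bot.read_camera(n)["pixels"]
    rows.append(cv2.resize(b[r:r+80,c:c+100],(400,320),interpolation=cv2.INTER_CUBIC))
cv2.imwrite("pics/c6.png",cv2.convertScaleAbs(np.hstack(rows)[:,:,::-1],alpha=1.7))
o=bot.get_obs();print(o["eef_pos"],o["contact_force"],o["gripper_width"])
E
```

```text
[ 0.5985461  -0.16589567  0.06011601] [-0.07637695  0.10742027  2.8868367 ] -0.0008628923255591931
```

View pics/c6.png

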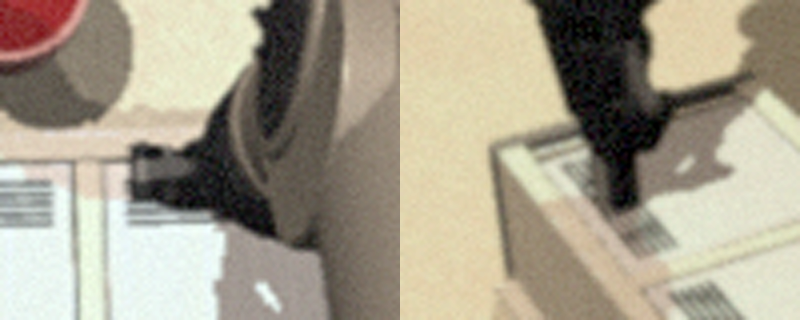

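Contact: the tip is on cover 4's strip at scene pixel (206,181), reported z ≈ 0.060, 2.9 N. Press on gently.

Call:
jog_arm(motion=[[0, 0, 0, 0, 0, 1, 0], [0, 0, 0, 0, 0, 1, 0]])

```text
t: 10.55
eef_pos: [0.5986, -0.1658, 0.059]
tool_rot: [0.0, 1.0, 0.015, 0.0]
contact_force: [-0.1, -0.6, 3.2]
gripper_width: -0.002
grasp_force: 1.6
```

Call:
jog_arm(motion=[[0, 0, 0, 0, 0, 1, 0], [0, 0, 0, 0, 0, 1, 0]])

```text
t: 10.8
eef_pos: [0.5987, -0.1659, 0.058]
tool_rot: [0.0, 1.0, 0.015, 0.0]
contact_force: [0.8, 0.1, 3.1]
gripper_width: -0.003
grasp_force: 1.6
```

Call:
jog_arm(motion=[[0, 0, 0, 0, 0, 1, 0], [0, 0, 0, 0, 0, 2, 0], [0, 0, 0, 0, 0, 3, 0], [0, 0, 0, 0, 0, 3, 0]])

```text
t: 11.3
eef_pos: [0.5986, -0.1658, 0.0548]
tool_rot: [0.0, 1.0, 0.015, 0.0]
contact_force: [2.8, -0.8, 2.1]
gripper_width: 0.003
grasp_force: 1.5
```

Cover 4 rocks, with steady force as it goes down. Press further.

Call:
jog_arm(motion=[[0, 0, 0, 0, 0, 2, 0], [0, 0, 0, 0, 0, 4, 0], [0, 0, 0, 0, 0, 6, 0], [0, 0, 0, 0, 0, 8, 0], [0, 0, 0, 0, 0, 10, 0], [0, 0, 0, 0, 0, 10, 0]])

```text
t: 12.05
eef_pos: [0.5981, -0.1659, 0.0445]
tool_rot: [-0.0, 1.0, 0.015, -0.0]
contact_force: [0.6, 0.4, 1.7]
gripper_width: 0.002
grasp_force: 0.6
```

Call:
jog_arm(motion=[[0, 0, 0, 0, 0, 2, 0], [0, 0, 0, 0, 0, 4, 0], [0, 0, 0, 0, 0, 6, 0], [0, 0, 0, 0, 0, 6, 0]])

```text
t: 12.55
eef_pos: [0.5984, -0.1658, 0.0386]
tool_rot: [-0.0, 1.0, 0.015, 0.0]
contact_force: [0.9, -0.7, 0.3]
gripper_width: -0.002
grasp_force: 0.8
```

Call:
jog_arm(motion=[[0, 0, 0, 0, 0, 2, 0], [0, 0, 0, 0, 0, 4, 0], [0, 0, 0, 0, 0, 6, 0], [0, 0, 0, 0, 0, 6, 0]])

```text
t: 13.05
eef_pos: [0.5982, -0.1658, 0.0326]
tool_rot: [-0.0, 1.0, 0.015, -0.0]
contact_force: [1.1, -0.8, 0.5]
gripper_width: 0.0
grasp_force: 0.8
```

```bash
python3 - <<'E'
from h import *
b=bot.read_camera("scene")["pixels"][100:220,150:310]
cv2.imwrite("pics/c7.png",cv2.convertScaleAbs(cv2.resize(b,(800,600),interpolation=cv2.INTER_CUBIC)[:,:,::-1],alpha=1.7))
E
```

```text
(no output)
```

View pics/c7.png

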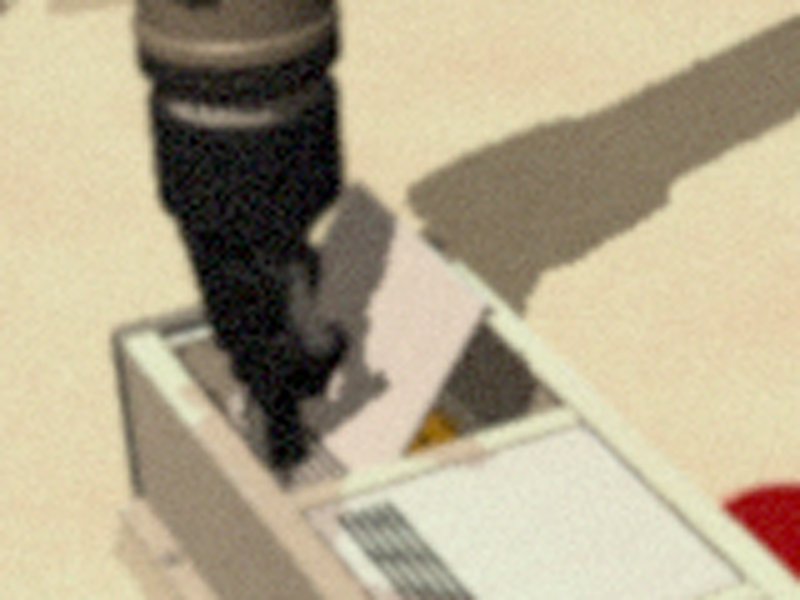

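Cover 4 is tipped about 1 rad: its raised lip runs from (350,185) to (480,310) in the crop, with the finger on the back strip at (290,460). I'll lift straight up, cross over the lip and come down in front.

Call:
jog_arm(motion=[[0, 0, 0, 0, 0, -30, 0], [0, 0, 0, 0, 0, -80, 0], [0, 0, 0, 0, 0, -130, 0], [0, 0, 0, 0, 0, -175, 0], [0, 0, 0, 0, 0, -175, 0], [0, 0, 0, -50, 0, -175, 0], [0, 0, 0, -110, 0, -175, 0], [0, 0, 0, -158, 0, -175, 0], [0, 0, 0, -158, 0, -175, 0], [0, 0, 0, -158, 0, -175, 0]])

```text
t: 14.35
eef_pos: [0.4406, -0.1703, 0.2074]
tool_rot: [-0.0, 1.0, 0.015, -0.0]
contact_force: [0.7, -0.3, -0.1]
gripper_width: -0.003
grasp_force: 0.0
```

Call:
jog_arm(motion=[[0, 0, 0, 0, 0, 40, 0], [0, 0, 0, 0, 0, 80, 0], [0, 0, 0, 0, 0, 110, 0], [0, 0, 0, 0, 0, 110, 0], [0, 0, 0, 0, 0, 110, 0]])

```text
t: 14.98
eef_pos: [0.4418, -0.1705, 0.0985]
tool_rot: [0.0, 1.0, 0.015, 0.001]
contact_force: [0.5, -0.5, 0.8]
gripper_width: -0.003
grasp_force: 0.0
```

```bash
python3 - <<'E'
from h import *
b=bot.read_camera("scene")["pixels"][90:220,150:320]
cv2.imwrite("pics/c8.png",cv2.convertScaleAbs(cv2.resize(b,(780,600),interpolation=cv2.INTER_CUBIC)[:,:,::-1],alpha=1.7))
o=bot.get_obs();print(o["eef_pos"],o["contact_force"],o["t"])
E
```

```text
[ 0.441913   -0.17070456  0.09895267] [-0.34840477 -0.6494888   0.3588966 ] 15.025
```

View pics/c8.png

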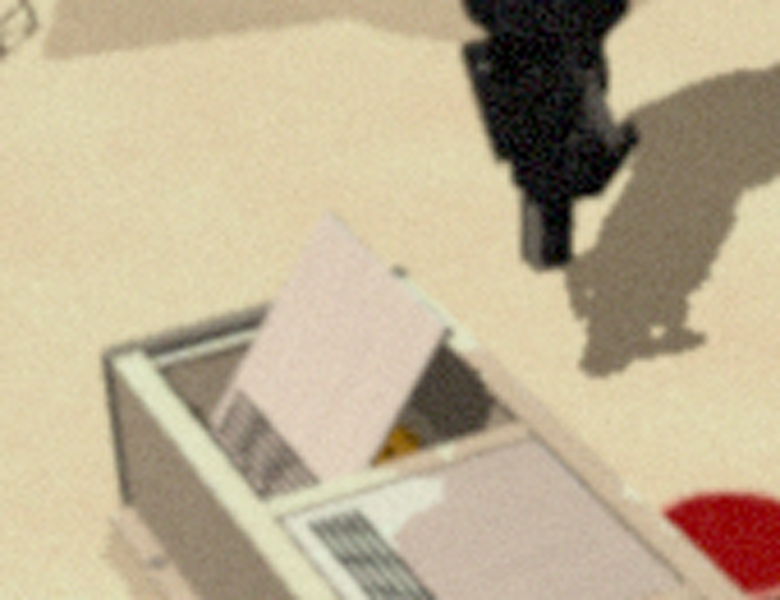

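Cover 4 holds at about 1 rad (lip from (330,213) to (450,325)) and the finger stands in front with its tip at (545,265). Now push backwards.

Call:
jog_arm(motion=[[0, 0, 0, 25, 0, 0, 0], [0, 0, 0, 45, 0, 0, 0], [0, 0, 0, 55, 0, 0, 0], [0, 0, 0, 63, 0, 0, 0], [0, 0, 0, 71, 0, 0, 0], [0, 0, 0, 79, 0, 0, 0], [0, 0, 0, 87, 0, 0, 0], [0, 0, 0, 95, 0, 0, 0], [0, 0, 0, 95, 0, 0, 0]])

```text
t: 16.15
eef_pos: [0.5365, -0.1676, 0.0979]
tool_rot: [0.0, 1.0, 0.015, 0.001]
contact_force: [0.6, -0.1, -0.1]
gripper_width: -0.004
grasp_force: 0.0
```

Call:
jog_arm(motion=[[0, 0, 0, 5, 0, 0, 0], [0, 0, 0, 10, 0, 0, 0], [0, 0, 0, 12, 0, 0, 0], [0, 0, 0, 12, 0, 0, 0]])

```text
t: 16.65
eef_pos: [0.5477, -0.1673, 0.0979]
tool_rot: [-0.0, 1.0, 0.015, 0.0]
contact_force: [-0.4, -0.0, 0.0]
gripper_width: -0.002
grasp_force: 0.0
```

```bash
python3 - <<'E'
from h import *
np.set_printoptions(precision=1,suppress=True)
p=bot.read_camera("scene")
T=np.linalg.inv(np.array(p["T"]));r=cv2.Rodrigues(T[:3,:3])[0]
def pr(P):return cv2.projectPoints(np.array(P,float),r,T[:3,3],np.array(p["camera_matrix"]),np.array(p["distortion"]))[0].reshape(-1,2)
for th in(.8,.9,1.,1.1,1.3,1.5,1.75):
    c,s=np.cos(th),np.sin(th)
    print(th,pr([(.566-.076*c,y,.085+.076*s) for y in(-.23,-.106)]).ravel())
print("seen 221.9,136.2 248.1,160.4")
print(pr([(.442,-.17,z) for z in(.099,.11,.127,.14)]),"seen 268.8,147.4")
for t in("press_4","cover_4"):print(t,[(np.round(q["xy"]),round(q["score"],2)) for q in (bot.tip_of if t[0]=="p" else bot.spot_in)(t,p)[:5]])
a=p["pixels"].astype(int)
for row in(128,132,136,140):print(row,a[row,180:250:2].sum(1)//3)
E
```

```text
0.8 [227.4 137.3 252.1 162.8]
0.9 [224.9 135.9 249.5 161.4]
1.0 [222.2 134.7 246.7 160.2]
1.1 [219.3 133.9 243.6 159.4]
1.3 [213.1 133.  237.  158.7]
1.5 [206.6 133.5 230.  159.4]
1.75 [198.3 135.9 221.2 162.2]
seen 221.9,136.2 248.1,160.4
[[268.7 157.7]
 [268.7 153.4]
 [268.6 146.6]
 [268.6 141.3]] seen 268.8,147.4
press_4 [(array([213., 189.]), 0.8), (array([271., 258.]), 0.71), (array([170., 260.]), 0.71), (array([232., 216.]), 0.6), (array([316., 311.]), 0.57)]
cover_4 [(array([250., 210.]), 0.69), (array([290., 252.]), 0.67), (array([339., 303.]), 0.66), (array([217., 167.]), 0.64)]
128 [120 119 120 118 122 119 121 119 119 119 118 120 120 116 115  80  11  12
   4  15  20  11  14   0  14  33  46  53  87  96 101 116 121 120 122]
132 [119 121 123 123 123 123 123 122 122 122 123 119 118 121 120 112  51  15
  11   7  14   8  21  28  22  25  14  41  36  29  21 102 117 117 120]
136 [121 117 121 122 121 121 122 119 120 121 120 116 114 105 117 120  99  51
  18  20   4   8   0   9  11  11   4  14   4   9  76 117 119 118 120]
140 [119 119 121 123 120 120 120 122 120 122 120 119 114  91  86  99 106 108
  61  15  11   4   0   8   4   0   0   0  20  92 116 119 117 120 120]
```

The geometry checks out, and the lip corner now at about (206,136) means ~1.5 rad. Push on gently to the stop.

Call:
jog_arm(motion=[[0, 0, 0, 3, 0, 0, 0], [0, 0, 0, 6, 0, 0, 0], [0, 0, 0, 9, 0, 0, 0], [0, 0, 0, 9, 0, 0, 0]])

```text
t: 17.3
eef_pos: [0.5568, -0.1671, 0.0979]
tool_rot: [0.0, 1.0, 0.015, 0.0]
contact_force: [-0.4, 0.5, 0.5]
gripper_width: -0.003
grasp_force: 0.0
```

Call:
jog_arm(motion=[[0, 0, 0, 1, 0, 0, 0], [0, 0, 0, 2, 0, 0, 0], [0, 0, 0, 3, 0, 0, 0], [0, 0, 0, 3, 0, 0, 0]])

```text
t: 17.8
eef_pos: [0.5593, -0.167, 0.0978]
tool_rot: [-0.0, 1.0, 0.015, -0.0]
contact_force: [-1.4, -0.5, -0.3]
gripper_width: 0.003
grasp_force: 0.6
```

Call:
jog_arm(motion=[[0, 0, 0, 1, 0, 0, 0], [0, 0, 0, 2, 0, 0, 0], [0, 0, 0, 2, 0, 0, 0]])

```text
t: 18.18
eef_pos: [0.5613, -0.1669, 0.0978]
tool_rot: [-0.0, 1.0, 0.015, -0.0]
contact_force: [-1.8, -0.2, -1.3]
gripper_width: 0.007
grasp_force: 0.7
```

Call:
jog_arm(motion=[[0, 0, 0, 1, 0, 0, 0], [0, 0, 0, 2, 0, 0, 0], [0, 0, 0, 2, 0, 0, 0]])

```text
t: 18.55
eef_pos: [0.5635, -0.1669, 0.0979]
tool_rot: [0.0, 1.0, 0.015, 0.0]
contact_force: [-1.3, 0.2, -1.1]
gripper_width: 0.004
grasp_force: 0.6
```

Call:
jog_arm(motion=[[0, 0, 0, 1, 0, 0, 0], [0, 0, 0, 2, 0, 0, 0], [0, 0, 0, 2, 0, 0, 0]])

```text
t: 18.92
eef_pos: [0.5647, -0.1669, 0.0978]
tool_rot: [-0.0, 1.0, 0.015, -0.001]
contact_force: [-4.3, -0.4, 1.6]
gripper_width: 0.0
grasp_force: 2.3
```

Call:
jog_arm(motion=[[0, 0, 0, 1, 0, 0, 0], [0, 0, 0, 2, 0, 0, 0], [0, 0, 0, 2, 0, 0, 0]])

```text
t: 19.3
eef_pos: [0.5648, -0.1669, 0.0977]
tool_rot: [-0.0, 1.0, 0.015, -0.002]
contact_force: [-9.5, 1.2, 5.6]
gripper_width: 0.001
grasp_force: 5.5
```

At the stop (x no longer advances, force rising). Back off to the front, then up.

Call:
jog_arm(motion=[[0, 0, 0, -10, 0, 0, 0], [0, 0, 0, -40, 0, 0, 0], [0, 0, 0, -80, 0, 0, 0], [0, 0, 0, -120, 0, 0, 0], [0, 0, 0, -130, 0, -50, 0], [0, 0, 0, -130, 0, -100, 0], [0, 0, 0, -130, 0, -110, 0], [0, 0, 0, -130, 0, -110, 0]])

```text
t: 20.3
eef_pos: [0.4384, -0.1708, 0.2086]
tool_rot: [0.0, 1.0, 0.015, 0.002]
contact_force: [-0.9, -0.9, 0.4]
gripper_width: 0.001
grasp_force: 0.0
```

```bash
python3 - <<'E'
from h import *
np.set_printoptions(precision=3,suppress=True)
o=bot.get_obs();print(o["eef_pos"],o["contact_force"],o["joint_vel"],o["t"])
p=bot.read_camera("scene")
a=p["pixels"].astype(int)
for row in(130,134,138,142,146,150):print(row,a[row,180:244:2].sum(1)//3)
t=bot.read_camera("top")
for n in("dish","dish_stack","tape","vial"):
    for q in(p,t):print(n,[(ray(q,k["xy"],0),round(k["score"],2)) for k in bot.tip_of(n,q)[:1]])
E
```

```text
[ 0.438 -0.171  0.209] [-0.897 -0.89   0.408] [-0.002  0.033 -0.     0.034  0.001 -0.002 -0.   ] 20.3
130 [117 118 117 115 116 115 117 118 118 116 114 113 118 117 114 116 113 114
 117 113 115 113 115 118 117 115 116 115 110 117 111 116]
134 [117 115 117 115 115 119 117 117 115 117 115 116 117 112 115 114 116 114
 117 115 115 114 117 116 115 114 116 116 115 115 115 114]
138 [118 114 116 115 120 115 116 116 113 116 122 122 116 115 115 116 115 114
 117 114 114 113 115 115 114 114 113 112 116 114 114 116]
142 [116 115 115 113 120 118 117 116 109  75 105 121 127 121 115 117 119 118
 115 114 114 114 116 115 113 113 115 115 116 113 114 114]
146 [117 114 117 118 115 119 116 117 115  93  64  70 105 118 125 119 115 116
 118 117 115 113 116 116 117 117 116 117 113 114 114 115]
150 [116 118 116 118 117 117 117 118 117 112  73  59  60  74 110 125 123 119
 117 115 114 113 107  98  87  77  71  82  99 114 117 117]
dish [(array([ 0.398, -0.059,  0.   ]), 0.62)]
dish [(array([ 0.392, -0.064,  0.   ]), 0.63)]
dish_stack [(array([ 0.721, -0.062,  0.   ]), 0.71)]
dish_stack [(array([ 0.719, -0.053,  0.   ]), 0.67)]
tape [(array([0.374, 0.138, 0.   ]), 0.79)]
tape []
vial [(array([ 0.689,  0.186, -0.   ]), 0.73)]
vial [(array([0.68 , 0.167, 0.   ]), 0.52)]
```

The lip corner at about (199,138) matches 1.75 rad, and the bystanders have not moved.

Call:
jog_arm(motion=[[0, 0, 0, 0, 0, 0, 0], [0, 0, 0, 0, 0, 0, 0], [0, 0, 0, 0, 0, 0, 0]])

```text
t: 21.18
eef_pos: [0.4374, -0.1706, 0.2079]
tool_rot: [0.0, 1.0, 0.015, 0.0]
contact_force: [0.5, -0.9, -0.5]
gripper_width: -0.0
grasp_force: 0.0
```

```bash
python3 -c "
from station import bot
print(bot.hand_in())"
```

```text
the job is handed in; nothing more can be done
None
```

Cover 4 (rightmost) was the free one: I pressed its back down, pushed it to its stop at about 1.75 rad (judged from the camera image), left the other covers untouched and the bystanders in place, and handed in at about 21 s (no verdict was returned).

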